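# Press the push nut home on a kindling-cart wheel

## Robot

A 6-joint arm with a two-finger parallel gripper is mounted at the origin on the work surface. World frame = base frame: x ahead of the robot, y to its left, z up, the work surface at z = 0. Lengths are in m, angles in rad, forces in N, time in s.
With the tool pointing down it reaches from about 0.25 to 0.775 m from the base axis. Payload 4 kg.
Tool frame: the origin (TCP) lies midway between the tips of the shut fingers; the grasp point (between the pads) lies 19 mm behind it; z points along the fingers, y is the line along which they close (so a half turn about z gives the same grasp; the last joint's range is limited). The gripper opens to 94 mm and grips with 3 to 60 N. Pads are 16 mm wide; open, the fingers measure 119 mm over their backs; the gripper's body (75 mm by 177 mm) begins 78 mm behind the grasp point.
Start: joints at [-1.248, 0.087, 1.371, -0, 1.684, -0.103], TCP at [0.227, -0.501, 0.206] pointing down, gripper open.
Joint ranges: [-3.1, 3.1], [-0.76, 2.03], [0.27, 2.55], [-1.08, 4.22], [0.17, 2.65], [-2.57, 2.57]. Speed limits (rad/s): [2.79, 2.79, 3.14, 3.14, 3.14, 3.14].

## Interface

Orientations are given as [roll, pitch, yaw] about the fixed x, y, z axes, in that order (R = Rz(yaw) Ry(pitch) Rx(roll)).
In Python, from bench import get_obs, snapshot, close_job gives the robot as it stands. The module is installed in compiled form; this text tells all that it offers.
- The arm moves only by the tool drive_tool, never from a script. Its argument "commands" is a list of rows, each a list of 6 numbers: the shift along the tool's x, y, z in units of 0.04 m (1.0 is 0.04 m), then the turn, a rotation vector about the tool's x, y, z in units of 0.1 rad (1.0 is 0.1 rad). In form: [[dx, dy, dz, wx, wy, wz], ...]. A call has 1 to 20 rows; each row shifts and turns the commanded pose from where the row before left it, along the tool's axes as they then stand; what a row does not reach is not made up. A row lasts 1/8 s, in which the tool goes at most 62.5 mm and 10.7 degrees, less where a joint would pass 70% of its speed; a pose out of reach is approached as far as the arm can. A call with a number of a shift or a turn outside -1 to 1 is refused whole. A call with a gripper value outside its range is refused whole. "gripper" is the closure, from 0 (fully open) to 1 (shut), set as the call begins (left out, the last holds). The fingers move at their own pace and stop on an object; the grip force is fixed at half the most. Time passes only in rows, so rows that do not move let the fingers close. It gives the time, the measured TCP pose, the force, the opening and the grip force at its end, in the units of the state.
- get_obs(): the state, without advancing time (a new reading comes with each control period).
- snapshot(name): name is "scene" or "side" or "wrist"; returns a dict with "image" (400x640x3 uint8, blue, green, red), "range_z" (400x640 float32, m along the optical axis (not along the pixel's ray), 0 where there is no reading), "fx", "fy", "cx", "cy" (pixels), "rvec" (rotation vector, rad) and "tvec" (3), from world to camera coordinates, as OpenCV has them. Camera axes: x right, y down, z forward; pixel columns grow to the right and rows downward; lengths in m; the calibration is good to about 2 mm. A picture is of the moment at which its call begins.
- close_job(): hands the job in; it is judged then, once.
The state is a dict: "time": time; "joint_positions": joint angles; "qvel": joint speeds; "joint_torque": joint torques, N m; "tool_pos": TCP position; "ee_rot": TCP orientation; "wrist_force": force on the tool from outside, world axes, zero at the start; "wrist_torque": the same for the moment, N m; "width": finger opening in m; "finger_force": force on a finger pad.
Only numpy, scipy, OpenCV 4.12 (cv2) and the standard library are available. Lean on these libraries where they do the work, as an engineer would, in place of code of your own. Each camera call takes 0.05 s, during which the arm holds its last target. There are 200 camera calls.

## Task

The little kindling cart lies on its side; one wheel's push nut has only been started on the end of its axle. Take the metal setting tube, slip it over the end of that axle and press the nut straight down, firmly but without forcing it, until it sits tight on the rubber washer of the wheel, and keep it pressed for a moment. Then lift the tube off and stand it upright on the slate again, touching the nut only with the tube and leaving the jar, the book and the hammer where they are.

Things in the scene. Friction and masses are not known exactly. Their poses are not given: they have to be found in the camera images.
- setter_mid (a point): The setting tube: a plain aluminium tube with two thin dark rings, 32 mm outside diameter, 95 mm long, bore 16 mm right through, 0.16 kg; it starts standing upright on the slate. This point is on its axis half-way up (47.5 mm above its lower end); z runs along the tube.
- axle_tip (a point): The upper end of the axle shaft that still needs its nut pressed home: the one whose nut sits high on the shaft. Plain upright steel shaft, 12 mm in diameter, fixed to the cart, with a 3 mm tapered end. This point is the centre of its end face, 186 mm above the table; z points up.
- cart: The kindling cart on its side, fixed: a wooden box 150 (x) x 260 (y) x 110 mm (height); origin at the centre of its underside. Two 80 mm wheels lie flat on top on upright shafts at x = -45 mm, y = +75 mm (the unfinished one) and y = -75 mm (done: its nut is already down on its washer).
- nut_top (a point): Centre of the push nut's upper face, on the shaft axis: 12 to 25 mm below the shaft's end at the start. Home, on the rubber, is anywhere from 32 to 41 mm below the shaft's end: the wheel with its rubber washer sits up to 9 mm higher or lower from case to case, so the exact place can only be felt.
- nut: The push nut: toothed steel disc 30 mm across, 5 mm thick, origin at its underside; slides only along the shaft. Its teeth give way at about 9 N of push and it stays where left. Once on the rubber, the push grows from about 10 N by 8 N per mm (it springs back as far on release). It is tight after some 17 to 23 N on the rubber, held a quarter of a second; over 26 N (brief knocks too) spoils it.
- slate: The square grey slate on which the tube stands and to which it returns: 170 x 170 x 12 mm, fixed on the table; the origin is the centre of its underside, its top is 12 mm above the table. The tube may stand anywhere on it at least 25 mm (tube's axis) from the slate's edges.
- crock: Bystander: white lidded jar, 72 mm in diameter, 100 mm high; origin at the centre of its foot. Leave it alone.
- book: Bystander: closed blue book, 110 x 160 x 24 mm; origin at the centre of its underside. Leave it alone.
- hammer: Bystander: hammer lying flat, with its handle along its x axis; origin at its underside. Leave it alone.
Mind the look-alikes: they are no part of the job. Of the things shaped like the part that bears setter_mid, the aluminium one is meant.

How it is judged:
By the outcome, as a careful person would: the job done as asked, in the order asked, and still so for the second after the job is handed in, with the robot touching nothing.
It also fails if it takes over 72 s, if anything falls off the work surface, if the arm or the gripper's body presses on something with over 40 N, if the wrist force passes 120 N, or if a joint passes its speed limit or range.

## Working session

There is one attempt and no reset: what is moved stays moved. The work goes in short steps, Python scripts to look and compute and a tool call to move; the robot and the scene stay as the last step left them, time stands still between calls to the robot, and variables do not carry over. Pictures are saved under pics/ and viewed, at most 10 in all, crops included, and the job is handed in when it is done.

Besides the shell and the picture viewer there is one more tool, called after "Request:" in YAML: its name, and indented under it one key for each argument. drive_tool: Moves the arm, as the interface text tells. Its arguments: {"type":"object","properties":{"commands":{"type":"array"},"gripper":{"type":"number"}},"required":["commands"]}

```bash
mkdir -p pics
cat > h.py <<'E'
import numpy as np, cv2
from bench import get_obs, snapshot
def ray(s,u,v):
    R=cv2.Rodrigues(np.array(s["rvec"],float))[0]; t=np.array(s["tvec"],float).ravel()
    d=R.T@np.array([(u-s["cx"])/s["fx"],(v-s["cy"])/s["fy"],1.]); return -R.T@t,d
def onz(s,u,v,z):
    o,d=ray(s,u,v); return o+d*(z-o[2])/d[2]
def cloud(s):
    R=cv2.Rodrigues(np.array(s["rvec"],float))[0]; t=np.array(s["tvec"],float).ravel()
    z=s["range_z"]; v,u=np.mgrid[:z.shape[0],:z.shape[1]]
    P=np.stack([(u-s["cx"])/s["fx"]*z,(v-s["cy"])/s["fy"]*z,z],-1)
    return (P-t)@R
def proj(s,p):
    K=np.array([[s["fx"],0,s["cx"]],[0,s["fy"],s["cy"]],[0,0,1.]])
    return cv2.projectPoints(np.array(p,float).reshape(-1,1,3),np.array(s["rvec"],float),np.array(s["tvec"],float),K,None)[0].reshape(-1,2)
E
python3 - <<'E'
from h import *
import pickle
for n in ("scene","side"):
    s=snapshot(n); cv2.imwrite(f"pics/{n}0.png",s["image"]); pickle.dump(s,open(f"{n}0.pkl","wb")); print(n,s["fx"],ray(s,320,200))
print(get_obs())
E
```

```text
scene 382.3498151250194 (array([ 0.99231068, -0.25439492,  0.76686325]), array([-0.50900601,  0.31825413, -0.79988037]))
side 365.6628135307543 (array([0.54687529, 0.71943741, 0.56529336]), array([ 0.05884723, -0.8612722 , -0.50483741]))
{'time': 0.1, 'joint_positions': array([-1.24811597e+00,  8.79063439e-02,  1.37207208e+00,  7.95580583e-06,
        1.68360542e+00, -1.03102394e-01]), 'qvel': array([-1.60205053e-04, -1.46783867e-03, -1.06545751e-03,  1.84801624e-05,
        6.68131716e-05, -6.95882918e-04]), 'joint_torque': array([ 2.87926625e-03, -3.41250944e+01, -3.03302729e+01,  7.20606116e-02,
        3.04247020e-02, -9.99659619e-05]), 'tool_pos': array([ 0.22701098, -0.50043219,  0.20442317]), 'ee_rot': array([-3.13961285e+00, -2.12797720e-04,  4.25783433e-01]), 'wrist_force': array([ 0.0725079 , -0.15155691, -1.31748463]), 'wrist_torque': array([-0.01662659, -0.01268662,  0.00608559]), 'finger_force': 0.0, 'width': 0.09371333532060995}
```

View pics/scene0.png

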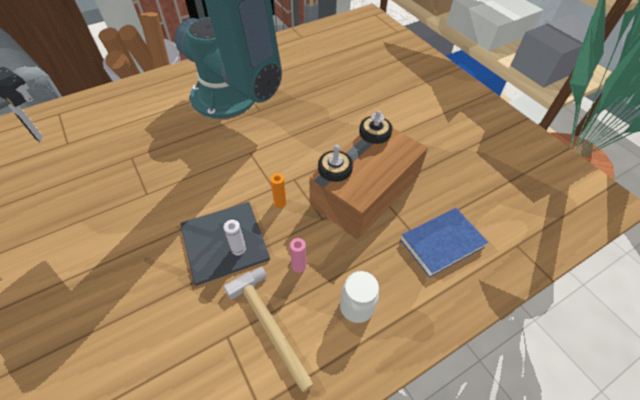

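View pics/side0.png

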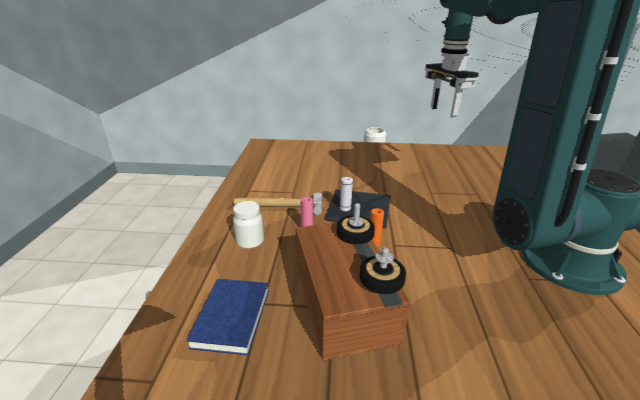

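Scene view: candidates for the tube are the aluminium one at (234,237) on the slate, an orange one at (278,190) and a pink one at (298,255). The aluminium one is meant. The shafts are at (337,155) and (377,120); the side view shows them at (357,215) and (384,258). Next I'll crop close to check the choice and see which nut is high.

Run:
```python
from h import *
import pickle
a=pickle.load(open("scene0.pkl","rb")); b=pickle.load(open("side0.pkl","rb"))
f=lambda im,x,y,w,h,k:cv2.resize(im[y:y+h,x:x+w],None,fx=k,fy=k,interpolation=cv2.INTER_CUBIC)
A=f(a["image"],200,95,200,75,4); B=f(a["image"],170,195,100,90,4) ; C=f(b["image"],325,165,100,90,4)
C2=f(b["image"],325,195,90,100,4)
cv2.imwrite("pics/crop1.png",np.vstack([f(a["image"],200,100,200,72,4)[:, :800],np.hstack([B[:300],C[:300]])]))
for s,uv in((a,(232,226)),(b,(347,180))): print("tube",onz(s,*uv,.107))
for s,uv in((a,(337,148)),(a,(377,115)),(b,(357,205)),(b,(384,251))): print("tip",onz(s,*uv,.186))
```

```text
tube [ 0.53835848 -0.18185613  0.107     ]
tube [ 0.53438024 -0.17668965  0.107     ]
tip [0.52303939 0.0783513  0.186     ]
tip [0.48078272 0.21314219 0.186     ]
tip [0.51558609 0.08611037 0.186     ]
tip [0.47308661 0.23104897 0.186     ]
```

View pics/crop1.png

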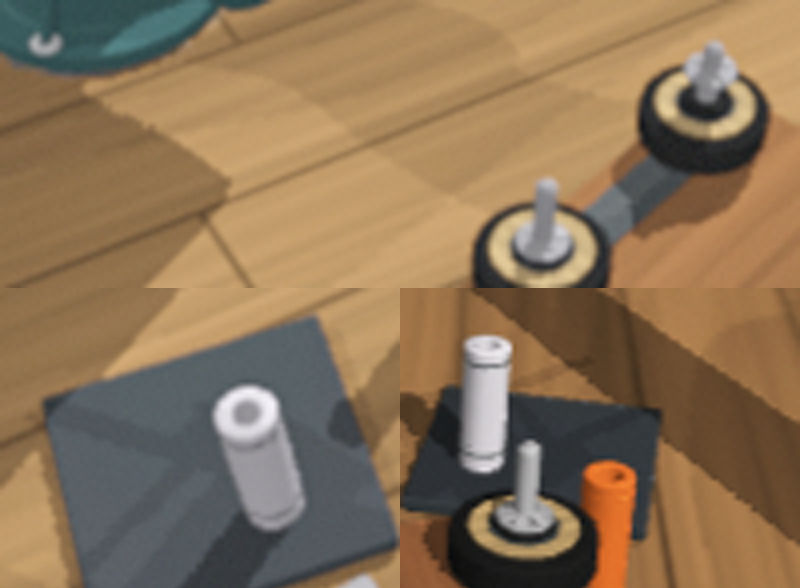

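The crop confirms the choice: the aluminium tube stands on the slate with its bore at scene (232,226), and the far wheel at scene (378,112) has the high nut, so it is the unfinished one.

```bash
cat >> h.py <<'E'
def tri(l):
    A=np.zeros((3,3));b=np.zeros(3)
    for s,u,v in l:
        o,d=ray(s,u,v); d/=np.linalg.norm(d); M=np.eye(3)-np.outer(d,d); A+=M;b+=M@o
    return np.linalg.solve(A,b)
E
python3 - <<'E'
from h import *
import pickle
a=pickle.load(open("scene0.pkl","rb")); b=pickle.load(open("side0.pkl","rb"))
T=tri([(a,231.7,226),(b,347,179.5)]); print("tube",T)
for uv in((278,178),(298,243)): print(onz(a,*uv,.095))
print("hammer",onz(a,265,272,.03),onz(a,230,292,.03))
print("tips",tri([(a,378,112),(b,384,250)]),tri([(a,336.7,146),(b,357.5,204)]))
print(onz(a,378,112,.186),onz(b,384,250,.186))
o=get_obs(); from scipy.spatial.transform import Rotation as Q
R=Q.from_euler("xyz",o["ee_rot"]).as_matrix(); print(R.round(3), R.T@(np.array([.536,-.180,.25])-o["tool_pos"])/.04)
E
```

```text
tube [ 0.53527436 -0.18238114  0.1048884 ]
[ 0.46202831 -0.03774339  0.095     ]
[ 0.63567867 -0.08160079  0.095     ]
hammer [ 0.62774293 -0.15925722  0.03      ] [ 0.63191466 -0.24055675  0.03      ]
tips [0.47164164 0.22366944 0.18287137] [0.51542952 0.08162292 0.18493359]
[0.47356789 0.22120791 0.186     ] [0.47287744 0.22835394 0.186     ]
[[ 0.911  0.413 -0.001]
 [ 0.413 -0.911  0.002]
 [ 0.    -0.002 -1.   ]] [10.3440068  -4.1072297  -1.12909022]
```

Request:
drive_tool:
  commands:
    - [0.94,-0.373,-0.1,0,0,0]
    - [0.94,-0.373,-0.1,0,0,0]
    - [0.94,-0.373,-0.1,0,0,0]
    - [0.94,-0.373,-0.1,0,0,0]
    - [0.94,-0.373,-0.1,0,0,0]
    - [0.94,-0.373,-0.1,0,0,0]
    - [0.94,-0.373,-0.1,0,0,0]
    - [0.94,-0.373,-0.1,0,0,0]
    - [0.94,-0.373,-0.1,0,0,0]
    - [0.94,-0.373,-0.1,0,0,0]
    - [0.94,-0.373,-0.1,0,0,0]
    - [0,0,0,0,0,0]
    - [0,0,0,0,0,0]
  gripper: 0

```text
time: 1.72
tool_pos: [0.5356, -0.1808, 0.2488]
ee_rot: [-3.141, 0.001, 0.426]
wrist_force: [0.3, -0.5, 0.4]
width: 0.0937
finger_force: 0.0
```

Run:
```python
from h import *
import pickle
s=snapshot("wrist"); cv2.imwrite("pics/w1.png",s["image"]); pickle.dump(s,open("w1.pkl","wb"))
o=get_obs(); print(o["joint_positions"],o["tool_pos"],o["ee_rot"],o["wrist_force"])
print(ray(s,320,200),proj(s,[.536,-.181,.107]))
P=cloud(s); m=(P[...,2]>.098)&(P[...,2]<.112)&(np.hypot(P[...,0]-.536,P[...,1]+.181)<.04); q=P[m]; print(m.sum(),q.mean(0) if m.any() else 0, q.min(0),q.max(0))
```

```text
[-4.26226907e-01  1.18094304e-01  1.25158609e+00 -6.23656869e-04
  1.77291875e+00  7.19472460e-01] [ 0.53538671 -0.18117269  0.24900912] [-3.14123834e+00  1.12287562e-03  4.24972267e-01] [ 0.26928517  0.58415074 -0.06569469]
(array([ 0.60110875, -0.15026177,  0.42901134]), array([-0.22674525, -0.09826615, -0.96900522])) [[322.37318723 190.60141238]]
586 [ 0.5369116  -0.18312697  0.10705585] [ 0.51979356 -0.19915813  0.09812135] [ 0.55170252 -0.16773039  0.10983848]
```

View pics/w1.png

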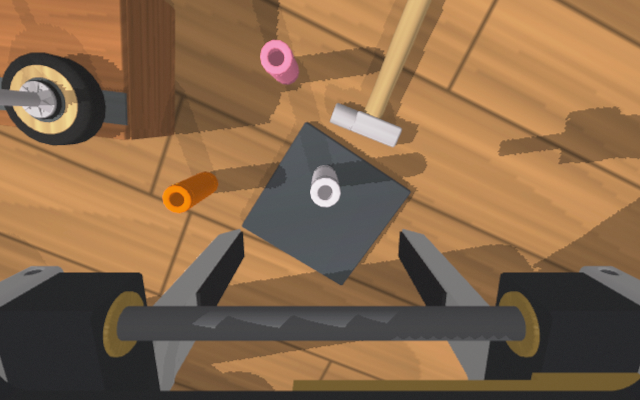

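The wrist view shows the tube's rim at (324,190), within 2 mm of the tool axis, with the hammer head, orange tube and pink tube clear of the fingers.

Request:
drive_tool:
  commands:
    - [0,0.05,0.6,0,0,0]
    - [0,0,0.7,0,0,0]
    - [0,0,0.7,0,0,0]
    - [0,0,0.7,0,0,0]
    - [0,0,0.7,0,0,0]
    - [0,0,0.7,0,0,0]
    - [0,0,0.5,0,0,0]
    - [0,0,0.22,0,0,0]
    - [0,0,0,0,0,0]
    - [0,0,0,0,0,0]

```text
time: 3.02
tool_pos: [0.5375, -0.1831, 0.0579]
ee_rot: [3.14, -0.001, 0.425]
wrist_force: [0.1, -0.2, -0.4]
width: 0.0939
finger_force: 0.0
```

Request:
drive_tool:
  commands:
    - [0,0,0,0,0,0]
    - [0,0,0,0,0,0]
    - [0,0,0,0,0,0]
    - [0,0,0,0,0,0]
    - [0,0,0,0,0,0]
    - [0,0,0,0,0,0]
    - [0,0,0,0,0,0]
    - [0,0,0,0,0,0]
  gripper: 1

```text
time: 4.03
tool_pos: [0.537, -0.1826, 0.0568]
ee_rot: [3.141, -0.0, 0.426]
wrist_force: [-0.5, -0.4, -0.0]
width: 0.0329
finger_force: 30.0
```

Request:
drive_tool:
  commands:
    - [0,0,-0.4,0,0,0]
    - [0,0,-0.8,0,0,0]
    - [0,0,-0.9,0,0,0]
    - [0,0,-0.9,0,0,0]
    - [0,0,-0.9,0,0,0]
    - [0,0,-0.9,0,0,0]
    - [0,0,-0.6,0,0,0]
    - [0,0,0,0,0,0]

```text
time: 5.03
tool_pos: [0.5377, -0.1827, 0.2761]
ee_rot: [3.137, -0.004, 0.426]
wrist_force: [-0.2, 0.2, -2.6]
width: 0.0325
finger_force: 30.0
```

Request:
drive_tool:
  commands:
    - [0.11,-0.41,0,0,0,0]
    - [0.226,-0.827,0,0,0,0]
    - [0.226,-0.827,0,0,0,0]
    - [0.226,-0.827,0,0,0,0]
    - [0.226,-0.827,0,0,0,0]
    - [0.226,-0.827,0,0,0,0]
    - [0.226,-0.827,0,0,0,0]
    - [0.226,-0.827,0,0,0,0]
    - [0.226,-0.827,0,0,0,0]
    - [0.226,-0.827,0,0,0,0]
    - [0.226,-0.827,0,0,0,0]
    - [0.226,-0.827,0,0,0,0]
    - [0.11,-0.41,0,0,0,0]
    - [0,0,0,0,0,0]
    - [0,0,0,0,0,0]
    - [0,0,0,0,0,0]

```text
time: 7.02
tool_pos: [0.4719, 0.2225, 0.2726]
ee_rot: [3.141, 0.0, 0.424]
wrist_force: [0.6, 0.1, -1.7]
width: 0.0324
finger_force: 30.0
```

Run:
```python
from h import *
import pickle
o=get_obs(); print(o["time"],o["joint_positions"],o["tool_pos"],o["ee_rot"],o["wrist_force"],o["width"])
f=lambda im,x,y,w,h,k:cv2.resize(im[y:y+h,x:x+w],None,fx=k,fy=k,interpolation=cv2.INTER_CUBIC)
S={n:snapshot(n) for n in("scene","side","wrist")}; pickle.dump(S,open("s2.pkl","wb"))
for n in("scene","side"): print(n,proj(S[n],[[.472,.2235,.186],[*o["tool_pos"][:2],o["tool_pos"][2]-.045]]))
A=f(S["scene"]["image"],330,50,100,100,4);B=f(S["side"]["image"],335,170,100,100,4)
cv2.imwrite("pics/c2.png",np.hstack([A,B]))
```

```text
7.025 [ 3.32280706e-01  2.06877493e-02  1.30858344e+00 -4.90150986e-04
  1.81242541e+00  1.47884303e+00] [0.47185332 0.22252345 0.2726359 ] [3.14112828e+00 1.47176131e-04 4.24116706e-01] [ 0.55309923  0.14765293 -1.74351264] 0.032384483509410436
scene [[378.405881   111.27533505]
 [380.5911186   96.54636339]]
side [[384.3009576  248.23272858]
 [386.80457487 227.44920816]]
```

View pics/c2.png

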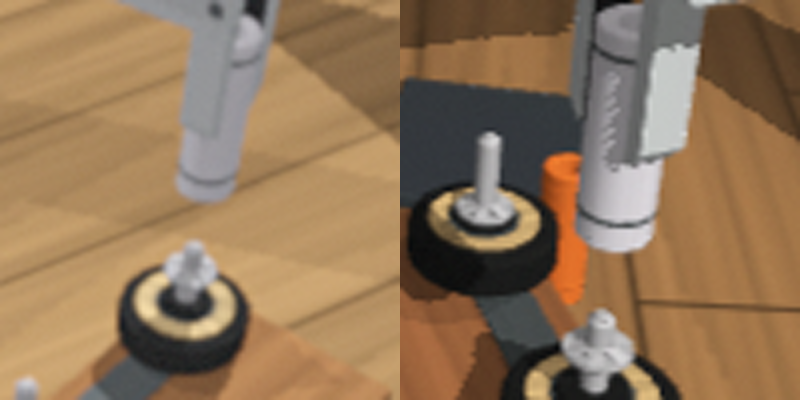

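The tube hangs over the unfinished shaft: shaft tip at scene (378,112) and side (385,249), tube base at scene (381,97) and side (389,230). I'll measure the sideways offset in both views using the grey mask's midlines.

```bash
cat > lat.py <<'E'
from h import *
def mids(s,xy,z0,z1,half,z_n=9,thr=60,prt=False):
    """signed lateral offset (m) of grey object's midline from the vertical line at xy, per height"""
    im=s["image"]; hsv=cv2.cvtColor(im,cv2.COLOR_BGR2HSV).astype(np.float32)
    o,d=ray(s,*proj(s,[*xy,(z0+z1)/2])[0]); lat=np.cross(d,[0,0,1]); lat/=np.linalg.norm(lat)
    t=np.arange(-half,half,.0002); out=[]
    for z in np.linspace(z0,z1,z_n):
        p=proj(s,np.array([*xy,z])+t[:,None]*lat).astype(np.float32)
        S=cv2.remap(hsv[...,1],p[:,0],p[:,1],cv2.INTER_LINEAR)
        V=cv2.remap(hsv[...,2],p[:,0],p[:,1],cv2.INTER_LINEAR)
        g=((S<thr)&(V>120)).ravel()
        if g.any(): out.append((t[g].min(),t[g].max(),z))
    return lat[:2],np.array(out)
E
python3 - <<'E'
from lat import *
import pickle
S=pickle.load(open("s2.pkl","rb")); np.set_printoptions(precision=2,suppress=True)
for n in("scene","side"):
    for xy,z0,z1,h in(((.4719,.2225),.228,.245,.03),((.472,.2235),.168,.186,.03)):
        l,o=mids(S[n],xy,z0,z1,h); print(n,l); print(np.c_[o*1000,(o[:,0]+o[:,1])*500])
E
```

```text
scene [0.68 0.74]
[[-15.8   15.6  228.    -0.1 ]
 [-16.2   16.4  230.12   0.1 ]
 [-16.4   16.4  232.25  -0.  ]
 [-16.    16.   234.38  -0.  ]
 [-15.6   15.8  236.5    0.1 ]
 [-15.6   15.6  238.62  -0.  ]
 [-15.8   15.8  240.75  -0.  ]
 [-16.2   16.2  242.88  -0.  ]
 [-16.2   16.4  245.     0.1 ]]
scene [0.68 0.74]
[[-17.6   16.4  168.    -0.6 ]
 [-16.6   15.6  170.25  -0.5 ]
 [-15.8   14.6  172.5   -0.6 ]
 [-14.8   13.6  174.75  -0.6 ]
 [-13.8   12.4  177.    -0.7 ]
 [-12.    10.4  179.25  -0.8 ]
 [ -8.     7.8  181.5   -0.1 ]
 [ -6.8    5.8  183.75  -0.5 ]
 [ -6.2    4.8  186.    -0.7 ]]
side [-0.99  0.15]
[[-13.    17.   228.     2.  ]
 [-13.2   17.2  230.12   2.  ]
 [-13.4   17.2  232.25   1.9 ]
 [ -6.6   17.   234.38   5.2 ]
 [ -9.6   16.8  236.5    3.6 ]
 [-10.8   17.   238.62   3.1 ]
 [-11.6   17.2  240.75   2.8 ]
 [-11.8   17.2  242.88   2.7 ]
 [-13.2   17.6  245.     2.2 ]]
side [-0.99  0.15]
[[-14.    16.8  168.     1.4 ]
 [-14.    15.8  170.25   0.9 ]
 [-12.8   15.   172.5    1.1 ]
 [-11.    14.4  174.75   1.7 ]
 [ -8.4   12.   177.     1.8 ]
 [ -4.6    8.6  179.25   2.  ]
 [ -4.2    7.2  181.5    1.5 ]
 [ -4.     7.   183.75   1.5 ]
 [ -3.2    6.2  186.     1.5 ]]
```

Request:
drive_tool:
  commands:
    - [0.009,0.007,0.2,0,0,0]
    - [0,0,0.3,0,0,0]
    - [0,0,0.3,0,0,0]
    - [0,0,0.13,0,0,0]
    - [0,0,0,0,0,0]
    - [0,0,0,0,0,0]
    - [0,0,0,0,0,0]

```text
time: 8.05
tool_pos: [0.4723, 0.2235, 0.2361]
ee_rot: [3.141, -0.001, 0.426]
wrist_force: [0.9, 0.7, -2.0]
width: 0.0326
finger_force: 30.0
```

Run:
```python
from lat import *
np.set_printoptions(precision=2,suppress=True)
o=get_obs(); print(o["tool_pos"],o["wrist_force"])
for n in("scene","side"):
    s=snapshot(n)
    l,q=mids(s,(.472,.2235),.192,.205,.03,6); print(n); print(np.c_[q*1000,(q[:,0]+q[:,1])*500])
print(get_obs()["wrist_force"])
```

```text
[0.47 0.22 0.24] [ 0.87  0.74 -1.97]
scene
[[-15.2  15.6 192.    0.2]
 [-15.6  16.2 194.6   0.3]
 [-15.6  16.2 197.2   0.3]
 [-15.6  15.8 199.8   0.1]
 [-15.8  15.8 202.4  -0. ]
 [-16.2  16.  205.   -0.1]]
side
[[-13.4  17.2 192.    1.9]
 [-13.4  17.  194.6   1.8]
 [ -8.4  17.  197.2   4.3]
 [-10.4  16.6 199.8   3.1]
 [-11.4  16.6 202.4   2.6]
 [-14.2  17.  205.    1.4]]
[ 0.43 -0.11 -1.03]
```

Request:
drive_tool:
  commands:
    - [-0.009,0.03,0,0,0,0]
    - [0,0,0.06,0,0,0]
    - [0,0,0.08,0,0,0]
    - [0,0,0.08,0,0,0]
    - [0,0,0.08,0,0,0]
    - [0,0,0,0,0,0]
    - [0,0,0,0,0,0]

```text
time: 9.02
tool_pos: [0.4723, 0.2222, 0.2235]
ee_rot: [3.141, -0.0, 0.426]
wrist_force: [0.2, -0.1, -3.0]
width: 0.0325
finger_force: 30.0
```

Run:
```python
from lat import *
np.set_printoptions(precision=2,suppress=True)
o=get_obs(); print(o["tool_pos"]*1000,o["wrist_force"])
for n in("scene","side"):
    s=snapshot(n)
    l,q=mids(s,(.472,.2235),.182,.195,.03,4); print(n); print(np.c_[q*1000,(q[:,0]+q[:,1])*500])
    print(get_obs()["wrist_force"],get_obs()["tool_pos"]*1000)
```

```text
[472.27 222.19 223.5 ] [ 0.16 -0.06 -2.98]
scene
[[-16.2   14.8  182.    -0.7 ]
 [-16.2   14.8  186.33  -0.7 ]
 [-16.8   15.4  190.67  -0.7 ]
 [-17.    15.2  195.    -0.9 ]]
[-0.29 -0.33 -1.84] [472.29 222.23 223.61]
side
[[-14.4   17.   182.     1.3 ]
 [ -9.4   16.6  186.33   3.6 ]
 [-12.    16.4  190.67   2.2 ]
 [-13.6   17.   195.     1.7 ]]
[ 0.71  0.16 -1.23] [472.3  222.25 223.62]
```

Aligned to a fraction of a millimetre, with no side load. Pressing down slowly.

Request:
drive_tool:
  commands:
    - [0,0,0.03,0,0,0]
    - [0,0,0.03,0,0,0]
    - [0,0,0.03,0,0,0]
    - [0,0,0.03,0,0,0]
    - [0,0,0.03,0,0,0]
    - [0,0,0.03,0,0,0]
    - [0,0,0.03,0,0,0]
    - [0,0,0.03,0,0,0]

```text
time: 10.12
tool_pos: [0.4724, 0.2223, 0.2154]
ee_rot: [3.141, -0.002, 0.426]
wrist_force: [-0.9, -1.2, 6.6]
width: 0.0322
finger_force: 30.0
```

Request:
drive_tool:
  commands:
    - [0,0,0.025,0,0,0]
    - [0,0,0.025,0,0,0]
    - [0,0,0.025,0,0,0]
    - [0,0,0.025,0,0,0]

```text
time: 10.62
tool_pos: [0.4724, 0.2223, 0.2124]
ee_rot: [3.141, -0.003, 0.426]
wrist_force: [-1.0, -0.8, 8.0]
width: 0.0329
finger_force: 30.0
```

Request:
drive_tool:
  commands:
    - [0,0,0.025,0,0,0]
    - [0,0,0.025,0,0,0]
    - [0,0,0.025,0,0,0]
    - [0,0,0.025,0,0,0]

```text
time: 11.12
tool_pos: [0.4724, 0.2223, 0.2084]
ee_rot: [3.141, -0.003, 0.426]
wrist_force: [-2.7, -2.1, 7.2]
width: 0.0325
finger_force: 30.0
```

Request:
drive_tool:
  commands:
    - [0,0,0.025,0,0,0]
    - [0,0,0.025,0,0,0]
    - [0,0,0.025,0,0,0]
    - [0,0,0.025,0,0,0]

```text
time: 11.62
tool_pos: [0.4724, 0.2223, 0.2044]
ee_rot: [3.141, -0.003, 0.426]
wrist_force: [-2.6, -0.6, 7.6]
width: 0.0327
finger_force: 30.0
```

Request:
drive_tool:
  commands:
    - [0,0,0.02,0,0,0]
    - [0,0,0.02,0,0,0]
    - [0,0,0.02,0,0,0]
    - [0,0,0,0,0,0]

```text
time: 12.12
tool_pos: [0.4724, 0.2223, 0.2018]
ee_rot: [3.141, -0.003, 0.426]
wrist_force: [-1.9, -0.3, 6.4]
width: 0.0327
finger_force: 30.0
```

Request:
drive_tool:
  commands:
    - [0,0,0.015,0,0,0]
    - [0,0,0.015,0,0,0]
    - [0,0,0,0,0,0]

```text
time: 12.5
tool_pos: [0.4724, 0.2223, 0.2007]
ee_rot: [3.141, -0.003, 0.426]
wrist_force: [-2.4, -0.4, 6.1]
width: 0.0324
finger_force: 30.0
```

Request:
drive_tool:
  commands:
    - [0,0,0.01,0,0,0]
    - [0,0,0.01,0,0,0]
    - [0,0,0,0,0,0]

```text
time: 12.88
tool_pos: [0.4724, 0.2223, 0.1999]
ee_rot: [3.141, -0.002, 0.426]
wrist_force: [-2.3, -0.9, 6.3]
width: 0.0322
finger_force: 30.0
```

Request:
drive_tool:
  commands:
    - [0,0,0.01,0,0,0]
    - [0,0,0.01,0,0,0]
    - [0,0,0,0,0,0]

```text
time: 13.25
tool_pos: [0.4724, 0.2223, 0.1991]
ee_rot: [3.141, -0.002, 0.426]
wrist_force: [-2.5, -1.5, 6.8]
width: 0.0322
finger_force: 30.0
```

Request:
drive_tool:
  commands:
    - [0,0,0.01,0,0,0]
    - [0,0,0.01,0,0,0]
    - [0,0,0,0,0,0]

```text
time: 13.62
tool_pos: [0.4725, 0.2223, 0.1983]
ee_rot: [3.141, -0.003, 0.426]
wrist_force: [-1.8, -1.7, 6.5]
width: 0.0327
finger_force: 30.0
```

Request:
drive_tool:
  commands:
    - [0,0,0.01,0,0,0]
    - [0,0,0.01,0,0,0]
    - [0,0,0,0,0,0]

```text
time: 14.0
tool_pos: [0.4724, 0.2223, 0.1975]
ee_rot: [3.141, -0.002, 0.426]
wrist_force: [-0.8, -1.8, 7.2]
width: 0.0324
finger_force: 30.0
```

Request:
drive_tool:
  commands:
    - [0,0,0.01,0,0,0]
    - [0,0,0.01,0,0,0]
    - [0,0,0,0,0,0]

```text
time: 14.38
tool_pos: [0.4725, 0.2223, 0.1972]
ee_rot: [3.141, -0.003, 0.426]
wrist_force: [-2.7, -0.9, 7.5]
width: 0.0328
finger_force: 30.0
```

Request:
drive_tool:
  commands:
    - [0,0,0.01,0,0,0]
    - [0,0,0,0,0,0]
    - [0,0,0,0,0,0]

```text
time: 14.75
tool_pos: [0.4725, 0.2223, 0.1971]
ee_rot: [3.141, -0.003, 0.426]
wrist_force: [-2.6, -1.8, 9.6]
width: 0.0328
finger_force: 30.0
```

```bash
python3 -c "
from bench import *
for i in range(3):
    o=get_obs();print(o['wrist_force'],o['tool_pos']*1000); snapshot('wrist')"
```

```text
[-2.56564292 -1.78247056  9.57808054] [472.48294526 222.28248424 197.08246972]
[-3.7611252  -1.07211221  9.74053786] [472.49177394 222.29873348 197.08746627]
[-2.46065187 -0.97853961  9.21421329] [472.49006025 222.32176476 197.12163003]
```

Request:
drive_tool:
  commands:
    - [0,0,0.01,0,0,0]
    - [0,0,0.01,0,0,0]
    - [0,0,0,0,0,0]
    - [0,0,0,0,0,0]

```text
time: 15.4
tool_pos: [0.4725, 0.2223, 0.1969]
ee_rot: [3.141, -0.004, 0.426]
wrist_force: [-3.8, -0.4, 10.2]
width: 0.0325
finger_force: 30.0
```

Request:
drive_tool:
  commands:
    - [0,0,0.015,0,0,0]
    - [0,0,0.015,0,0,0]
    - [0,0,0,0,0,0]
    - [0,0,0,0,0,0]

```text
time: 15.9
tool_pos: [0.4727, 0.2223, 0.1965]
ee_rot: [3.141, -0.005, 0.426]
wrist_force: [-4.1, -1.4, 13.6]
width: 0.0327
finger_force: 30.0
```

Request:
drive_tool:
  commands:
    - [0,0,0.01,0,0,0]
    - [0,0,0.01,0,0,0]
    - [0,0,0,0,0,0]
    - [0,0,0,0,0,0]

```text
time: 16.4
tool_pos: [0.4727, 0.2224, 0.1963]
ee_rot: [3.141, -0.005, 0.426]
wrist_force: [-4.3, -1.8, 15.5]
width: 0.0324
finger_force: 30.0
```

Request:
drive_tool:
  commands:
    - [0,0,0.012,0,0,0]
    - [0,0,0.012,0,0,0]
    - [0,0,0,0,0,0]
    - [0,0,0,0,0,0]
    - [0,0,0,0,0,0]
    - [0,0,0,0,0,0]

```text
time: 17.15
tool_pos: [0.4728, 0.2224, 0.196]
ee_rot: [3.141, -0.006, 0.426]
wrist_force: [-4.8, -1.8, 17.7]
width: 0.0325
finger_force: 30.0
```

```bash
python3 -c "
from bench import *
for i in range(6):
    o=get_obs();print(o['wrist_force'],o['tool_pos']*1000); snapshot('wrist')"
```

```text
[-4.84911407 -1.81648797 17.7227797 ] [472.78961549 222.40487884 196.01899121]
[-5.53150808 -2.50058283 17.13679826] [472.77379042 222.40508819 196.02468419]
[-5.52209825 -2.65256167 17.3009056 ] [472.77841023 222.40571163 196.01999562]
[-5.51590785 -2.0643517  17.7172021 ] [472.77857793 222.39185398 196.02527857]
[-5.29281562 -0.87825638 16.94448251] [472.77708842 222.41993278 196.02321162]
[-4.95792261 -1.42272933 17.67935624] [472.79224872 222.40519357 196.01370657]
```

Request:
drive_tool:
  commands:
    - [0,0,0.01,0,0,0]
    - [0,0,0,0,0,0]
    - [0,0,0,0,0,0]
    - [0,0,0,0,0,0]
    - [0,0,0,0,0,0]

```text
time: 18.08
tool_pos: [0.4728, 0.2224, 0.1959]
ee_rot: [3.141, -0.006, 0.426]
wrist_force: [-5.5, -2.4, 17.8]
width: 0.0321
finger_force: 30.0
```

The nut was held at about 20 N. Lifting straight off.

Request:
drive_tool:
  commands:
    - [0,0,-0.05,0,0,0]
    - [0,0,-0.05,0,0,0]
    - [0,0,-0.1,0,0,0]
    - [0,0,-0.2,0,0,0]
    - [0,0,-0.3,0,0,0]
    - [0,0,-0.4,0,0,0]
    - [0,0,-0.5,0,0,0]
    - [0,0,-0.5,0,0,0]
    - [0,0,0,0,0,0]
    - [0,0,0,0,0,0]
    - [0,0,0,0,0,0]

```text
time: 19.45
tool_pos: [0.4718, 0.222, 0.2725]
ee_rot: [-3.142, 0.002, 0.426]
wrist_force: [0.2, -0.2, -2.4]
width: 0.0324
finger_force: 30.0
```

Run:
```python
from h import *
from lat import mids
o=get_obs(); print(o["tool_pos"],o["ee_rot"],o["wrist_force"])
f=lambda im,x,y,w,h,k:cv2.resize(im[y:y+h,x:x+w],None,fx=k,fy=k,interpolation=cv2.INTER_CUBIC)
a=snapshot("scene");b=snapshot("side")
cv2.imwrite("pics/c3.png",np.hstack([f(a["image"],330,50,100,100,4),f(b["image"],335,190,100,100,4)]))
z=o["tool_pos"][2]-.045
for s in(a,b): print((mids(s,o["tool_pos"][:2],z-.004,z+.014,.03,10)[1]*1000).round(1))
```

```text
[0.47181702 0.22203421 0.27252077] [-3.14151841e+00  2.14250296e-03  4.25779922e-01] [ 0.18503146 -0.18420038 -2.36252605]
[[-14.   13.4 223.5]
 [-14.8  14.8 225.5]
 [-15.4  15.6 227.5]
 [-16.   16.  229.5]
 [-16.   15.8 231.5]
 [-16.2  15.8 233.5]
 [-16.   15.6 235.5]
 [-16.   15.6 237.5]
 [-16.2  16.  239.5]
 [-16.2  16.  241.5]]
[[-10.8  15.2 223.5]
 [-12.6  16.2 225.5]
 [-13.   17.  227.5]
 [-13.2  17.2 229.5]
 [-13.4  17.4 231.5]
 [ -5.4  17.4 233.5]
 [ -8.2  17.2 235.5]
 [-10.2  17.  237.5]
 [-11.2  17.2 239.5]
 [-11.6  17.2 241.5]]
```

View pics/c3.png

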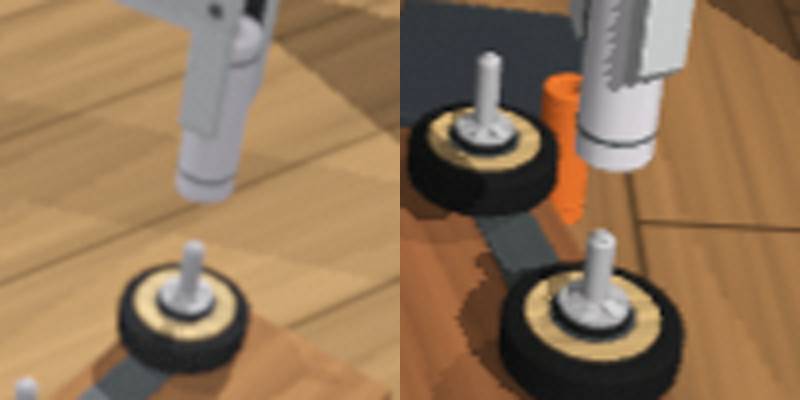

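The nut is down on its washer (scene crop (187,298), side crop (595,307)), like the finished wheel, and the tube is free and unslipped. Carrying it back.

Request:
drive_tool:
  commands:
    - [-0.11,0.41,0,0,0,0]
    - [-0.225,0.825,0,0,0,0]
    - [-0.225,0.825,0,0,0,0]
    - [-0.225,0.825,0,0,0,0]
    - [-0.225,0.825,0,0,0,0]
    - [-0.225,0.825,0,0,0,0]
    - [-0.225,0.825,0,0,0,0]
    - [-0.225,0.825,0,0,0,0]
    - [-0.225,0.825,0,0,0,0]
    - [-0.225,0.825,0,0,0,0]
    - [-0.225,0.825,0,0,0,0]
    - [-0.225,0.825,0,0,0,0]
    - [-0.11,0.41,0,0,0,0]
    - [0,0,0,0,0,0]
    - [0,0,0,0,0,0]

```text
time: 21.42
tool_pos: [0.5374, -0.182, 0.2739]
ee_rot: [-3.141, -0.0, 0.427]
wrist_force: [-1.1, -0.3, -2.3]
width: 0.0327
finger_force: 30.0
```

Request:
drive_tool:
  commands:
    - [0,0,0.4,0,0,0]
    - [0,0,0.7,0,0,0]
    - [0,0,0.8,0,0,0]
    - [0,0,0.8,0,0,0]
    - [0,0,0.8,0,0,0]
    - [0,0,0.8,0,0,0]
    - [0,0,0.5,0,0,0]
    - [0,0,0.3,0,0,0]
    - [0,0,0.1,0,0,0]
    - [0,0,0,0,0,0]
    - [0,0,0,0,0,0]
    - [0,0,0,0,0,0]

```text
time: 22.92
tool_pos: [0.538, -0.1831, 0.0667]
ee_rot: [3.14, -0.001, 0.426]
wrist_force: [0.2, -0.7, -2.4]
width: 0.0326
finger_force: 30.0
```

About 10 mm is left; lowering slowly until it touches.

Request:
drive_tool:
  commands:
    - [0,0,0.1,0,0,0]
    - [0,0,0.06,0,0,0]
    - [0,0,0.04,0,0,0]
    - [0,0,0,0,0,0]
    - [0,0,0,0,0,0]

```text
time: 23.55
tool_pos: [0.5376, -0.1828, 0.0577]
ee_rot: [3.141, -0.0, 0.426]
wrist_force: [0.2, 0.4, -2.3]
width: 0.0323
finger_force: 30.0
```

Request:
drive_tool:
  commands:
    - [0,0,0.025,0,0,0]
    - [0,0,0.025,0,0,0]
    - [0,0,0,0,0,0]
    - [0,0,0,0,0,0]

```text
time: 24.05
tool_pos: [0.5378, -0.1829, 0.0567]
ee_rot: [3.141, -0.001, 0.426]
wrist_force: [-2.6, 0.6, 4.8]
width: 0.0319
finger_force: 30.0
```

Request:
drive_tool:
  commands:
    - [0,0,-0.025,0,0,0]
    - [0,0,0,0,0,0]
    - [0,0,0,0,0,0]

```text
time: 24.42
tool_pos: [0.5377, -0.1829, 0.0568]
ee_rot: [3.141, -0.0, 0.426]
wrist_force: [-0.3, -0.1, 1.8]
width: 0.0323
finger_force: 30.0
```

Request:
drive_tool:
  commands:
    - [0,0,0,0,0,0]
    - [0,0,0,0,0,0]
    - [0,0,0,0,0,0]
    - [0,0,0,0,0,0]
    - [0,0,0,0,0,0]
    - [0,0,0,0,0,0]
    - [0,0,0,0,0,0]
    - [0,0,0,0,0,0]
  gripper: 0

```text
time: 25.42
tool_pos: [0.5376, -0.1828, 0.0567]
ee_rot: [3.141, 0.0, 0.426]
wrist_force: [-0.8, 0.2, 0.0]
width: 0.0942
finger_force: 0.0
```

Request:
drive_tool:
  commands:
    - [0,0,-0.2,0,0,0]
    - [0,0,-0.6,0,0,0]
    - [0,0,-0.8,0,0,0]
    - [0,0,-0.8,0,0,0]
    - [0,0,-0.8,0,0,0]
    - [0,0,-0.8,0,0,0]
    - [0,0,-0.5,0,0,0]
    - [0,0,0,0,0,0]
    - [0,0,0,0,0,0]

```text
time: 26.55
tool_pos: [0.5372, -0.1826, 0.2359]
ee_rot: [-3.141, 0.001, 0.426]
wrist_force: [-0.9, -1.0, -0.5]
width: 0.0941
finger_force: 0.0
```

Run:
```python
from h import *
o=get_obs(); print(o["time"],o["tool_pos"],o["wrist_force"],o["width"])
a=snapshot("scene"); b=snapshot("side"); cv2.imwrite("pics/e.png",np.vstack([a["image"][90:390],b["image"][100:400]]))
```

```text
26.55 [ 0.53717578 -0.18264174  0.23585438] [-0.87372318 -1.03880145 -0.53040407] 0.09412108860480618
```

View pics/e.png

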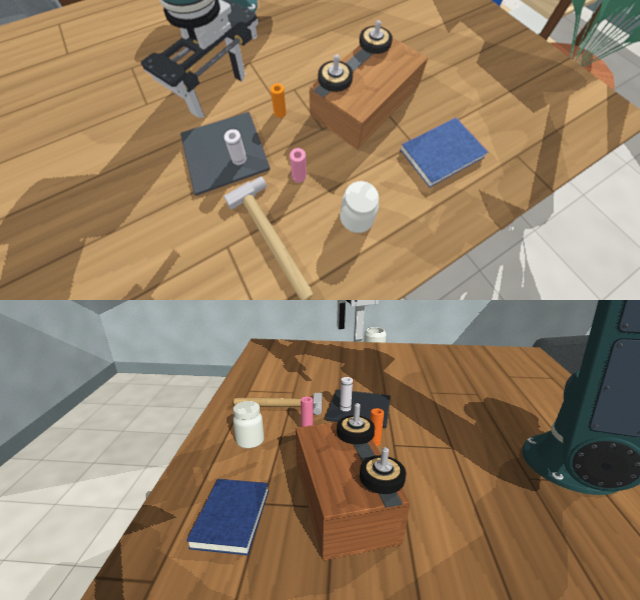

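The tube stands upright on the slate at scene (235,237), well inside the edges. The nut is home, and the jar, book and hammer are where they were.

```bash
python3 -c "
from bench import close_job
print(close_job())"
```

```text
the job is handed in; nothing more can be done
None
```

I pressed the nut onto its rubber washer with the aluminium tube, holding about 20 N (wrist reading less the tube's weight) for over a second. The tube is back upright on the slate, the jar, book and hammer look unmoved, and I handed the job in at about 27 s; no verdict was returned.

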